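Pack the jeweller's tool case

TASK

Pack up the tool case on the jeweller's bench: clear the wooden offcuts off its insert into the scrap tray, and press each tool that lies on the bench (pliers, thickness gauge, caliper, ring clamp - some may be missing) fully home in the cutout of its shape. Once every tool is home, close the lid completely; leave everything else where it is.

Things in the scene. Friction and masses are not known exactly. Their poses are not given: they have to be found in the camera images.
- case: Flat dark-wood tool case, fixed, 260 (its x) x 206 (its y) x 30 mm high, walls 5 mm. Origin at the centre of its underside; +x points to the hinge side, z up. Inside, a rigid blue insert, its flat top 19 mm above the bench and 11 mm below the rim, has four tool-shaped cutouts 13 mm deep, 2.5 mm wider than their tool on every side, with sprung black plastic grips in them.
- lid (a joint): Angle of the case's lid, a wooden board 260 x 206 x 8 mm hinged along the case's +x rim: 0 = closed, lying flat on the rim; it starts open past upright (1.75 to 1.9 rad; stop at 2.0). Its hinge is stiff (0.45 N m of friction), so it stays where it is left; it can be pushed over from its outer face.
- lid_hinge (a point): Middle of the lid's hinge line, on top of the case's +x rim, 30 mm above the bench; axes as the case's. The line runs along the case's y; the lid's inner face lies in it and the outer face is 8 mm beyond.
- lid_edge (a point): Middle of the lid's free edge, 260 mm from the hinge line, half way through its thickness.
- pliers: Steel pliers with two red handle bars, lying flat, 20 mm thick, about 130 g. Origin on the underside at the joint, where the body is 34 mm wide (its y, x from -14 to 18): the place to grip. Jaws 14 mm wide run to x = +50, the handles (34 mm wide over both) to x = -52. z up.
- gauge: Thickness gauge: black eight-sided housing 46 mm across with a round white dial on top, and a steel arm 18 mm wide that runs along -x to x = -56. 20 mm thick, about 140 g. Origin on the underside below the dial's centre; the housing has flats 26 mm long at y = +-23 mm, where it is gripped. z up.
- caliper: Chunky brass slide caliper, 20 mm thick, about 150 g, lying flat. Beam from x = -55 to 45 at y = -20 to -6; slider block x = -11 to 11, y = -20 to 20 with a steel plate on top (grip it across y, 40 mm); fixed jaw x = 33 to 45, y = -20 to 20. Origin on the underside below the middle of the slider. z up.
- clamp: Wooden ring clamp 100 (x) x 24 (y) x 20 mm, about 90 g, with an aluminium band 22 mm long and 32 mm wide (y) around its middle (grip there). Origin on the underside at the centre; the two ends are alike, so it fits either way round. z up.
- seat_pliers (a point): Centre of the cutout for the pliers, on the cutout's floor 6 mm above the bench; axes as the case's. With the pliers home its origin lies here, its x along the case's x. Two sprung black plastic grips here catch its flanks when it is about 6 mm from the floor; pushing it on down takes 4 to 12 N. Not pushed home, it stands higher than the rim.
- seat_gauge (a point): Centre of the cutout for the gauge, on the cutout's floor 6 mm above the bench; axes as the case's. With the gauge home its origin lies here, its x along the case's x. Two sprung black plastic grips here catch its flanks when it is about 6 mm from the floor; pushing it on down takes 4 to 12 N. Not pushed home, it stands higher than the rim.
- seat_caliper (a point): Centre of the cutout for the caliper, on the cutout's floor 6 mm above the bench; axes as the case's. With the caliper home its origin lies here, its x along the case's x. Two sprung black plastic grips here catch its flanks when it is about 6 mm from the floor; pushing it on down takes 4 to 12 N. Not pushed home, it stands higher than the rim.
- seat_clamp (a point): Centre of the cutout for the clamp, on the cutout's floor 6 mm above the bench; axes as the case's. With the clamp home its origin lies here, its length along the case's x, either way round. Two sprung black plastic grips here catch its flanks when it is about 6 mm from the floor; pushing it on down takes 4 to 12 N. Not pushed home, it stands higher than the rim.
- offcut1: Brown wooden offcut, a block 48 x 24 x 22 mm (x, y, z), about 25 g; starts lying on the insert in the case, bridging a cutout. Origin at the centre of its underside.
- offcut2: Brown wooden offcut, a block 48 x 24 x 22 mm (x, y, z), about 25 g; starts lying on the insert in the case, bridging a cutout. Origin at the centre of its underside.
- offcut3: Brown wooden offcut, a block 48 x 24 x 22 mm (x, y, z), about 25 g; starts lying on the insert in the case, bridging a cutout. Origin at the centre of its underside.
- scrap_tray_in (a point): Centre of the inner floor of the scrap tray, an open aluminium tray fixed to the bench, 130 x 130 mm outside, 50 mm high, walls 4 mm; axes along its sides.
- setting_ring: Steel setting ring, 30 mm across, 14 mm high; not part of the job, to be left where it is. Origin on its underside.
- punch_pot: Black pot with doming punches, 72 mm across, about 93 mm high; not part of the job, to be left where it is. Origin on its underside.
- bench_block: Steel bench block 70 x 70 x 22 mm; not part of the job, to be left where it is. Origin on its underside.
- bead_jar: Amber bead jar, 44 mm across, 50 mm high; not part of the job, to be left where it is. Origin on its underside.
- bench_brush: Bench brush, 170 mm long; not part of the job, to be left where it is. Origin on its underside.
- bur_stand: Blue bur stand, 68 mm across, about 63 mm high; not part of the job, to be left where it is. Origin on its underside.

How it is judged:
On the way:
1. every tool present is pressed fully home in its own cutout while the lid is still open (z of pliers in the frame of seat_pliers below 0.0025 m and horizontal distance between pliers and seat_pliers below 0.005 m and angle between each of pliers, gauge, caliper, clamp's own z axis and vertical below 0.1 rad and angle between the x axis of pliers and the x axis of seat_pliers, either way round below 0.1 rad and z of gauge in the frame of seat_gauge below 0.0025 m and horizontal distance between gauge and seat_gauge below 0.005 m and angle between the x axis of gauge and the x axis of seat_gauge, either way round below 0.1 rad and z of caliper in the frame of seat_caliper below 0.0025 m and horizontal distance between caliper and seat_caliper below 0.005 m and angle between the x axis of caliper and the x axis of seat_caliper, either way round below 0.1 rad and z of clamp in the frame of seat_clamp below 0.0025 m and horizontal distance between clamp and seat_clamp below 0.005 m and angle between the x axis of clamp and the x axis of seat_clamp, either way round below 0.1 rad and value of joint lid above 0.8 rad), for 0.2 s.
At the end, for the whole second after the job is handed in: Every tool present is home in its own cutout (underside within 2.5 mm of the cutout's floor, within 5 mm of its centre, along it within 0.1 rad), every offcut present is at rest inside the scrap tray, and the lid is closed to within 0.05 rad (z of pliers in the frame of seat_pliers below 0.0025 m and horizontal distance between pliers and seat_pliers below 0.005 m and angle between each of pliers, gauge, caliper, clamp's own z axis and vertical below 0.1 rad and angle between the x axis of pliers and the x axis of seat_pliers, either way round below 0.1 rad and z of gauge in the frame of seat_gauge below 0.0025 m and horizontal distance between gauge and seat_gauge below 0.005 m and angle between the x axis of gauge and the x axis of seat_gauge, either way round below 0.1 rad and z of caliper in the frame of seat_caliper below 0.0025 m and horizontal distance between caliper and seat_caliper below 0.005 m and angle between the x axis of caliper and the x axis of seat_caliper, either way round below 0.1 rad and z of clamp in the frame of seat_clamp below 0.0025 m and horizontal distance between clamp and seat_clamp below 0.005 m and angle between the x axis of clamp and the x axis of seat_clamp, either way round below 0.1 rad and x of offcut1 in the frame of scrap_tray_in between -0.06 and 0.06 m and y of offcut1 in the frame of scrap_tray_in between -0.06 and 0.06 m and z of each of offcut1, offcut2, offcut3 in the frame of scrap_tray_in below 0.052 m and x of offcut2 in the frame of scrap_tray_in between -0.06 and 0.06 m and y of offcut2 in the frame of scrap_tray_in between -0.06 and 0.06 m and x of offcut3 in the frame of scrap_tray_in between -0.06 and 0.06 m and y of offcut3 in the frame of scrap_tray_in between -0.06 and 0.06 m and value of joint lid below 0.05 rad and linear speed of each of pliers, gauge, caliper, clamp, offcut1, offcut2, offcut3 below 0.02 m/s); the robot touches nothing.
It fails at once if a thing that is not part of the job is moved by more than 50 mm (distance of any of setting_ring, punch_pot, bench_block, bead_jar, bench_brush, bur_stand from where it was at the start of the episode above 0.05 m).
Of pliers, gauge, caliper, clamp only 3 to 4 are there at a start; the rules pass over those that are not, and their reading is None.
Of offcut1, offcut2, offcut3 only 2 to 3 are there at a start; the rules pass over those that are not, and their reading is None.
At some moment in a run one of pliers, gauge, caliper, clamp may be knocked a few centimetres aside while the robot is not near it.
It also fails if it takes over 208 s, if anything falls off the work surface, if the arm or the gripper's body presses on something with over 40 N, if the wrist force passes 120 N, or if a joint passes its speed limit or range.

ROBOT

A 7-joint arm with a two-finger parallel gripper is mounted at the origin on the work surface. World frame = base frame: x ahead of the robot, y to its left, z up, the work surface at z = 0. Lengths are in m, angles in rad, forces in N, time in s.
With the tool pointing down it reaches from about 0.4 to 0.875 m from the base axis. Payload 4.4 kg.
Tool frame: the origin (TCP) lies at the very end of the fingers, on their centre line; the grasp point (between the pads) lies 19 mm behind it; z points along the fingers, y is the line along which they close (so a half turn about z gives the same grasp; the last joint's range is limited). The gripper opens to 85 mm and grips with 20 to 120 N. Pads are 22 mm wide; open, the fingers measure 114 mm over their backs; the gripper's body (76 mm by 85 mm) begins 54 mm behind the grasp point. The pads swing forward as they close: fully open they stand 13 mm farther back than shut.
Start: joints at [-1.406, 0.628, 0.038, 1.517, -0.027, 0.996, -0.02], TCP at [0.149, 0.633, 0.231] pointing down, gripper open.
Joint ranges: [-3.06, 3.06], [-0.37, 2.12], [-1.25, 1.32], [0.18, 2.47], [-1.1, 4.24], [0.23, 1.98], [-2.94, 2.94]. Speed limits (rad/s): [2.57, 2.57, 3.14, 3.14, 3.14, 3.14, 3.14].

INTERFACE

Orientations are given as a unit quaternion [x, y, z, w].
In Python, from cell import read_state, get_image, calibration, hand_in, spot_in, spot_point gives the robot as it stands.
- The arm moves only by the tool play_rows, never from a script. Its argument "deltas" is text: rows parted by semicolons, each of 5 numbers parted by spaces: the opening, from 0 (shut) to 1 (fully open), then the shift along the tool's x, y, z in mm, then the turn about the tool's z in rad. In form: fingers dx dy dz twist; .... A call has 1 to 10 rows; each row is the pose to reach, as a shift and turn from the pose commanded when the call began, along the tool's axes at that moment; what a row does not reach only later rows make up. A row lasts 1/8 s, in which the tool goes at most 62.5 mm and 10.7 degrees, less where a joint would pass 70% of its speed; a pose out of reach is approached as far as the arm can. A call with a gripper value outside its range is refused whole. The fingers move at their own pace and stop on an object; "grip_force" is the grip in N (left out, the last holds). Time passes only in rows, so rows that repeat a pose let the fingers close. It gives the time, the measured TCP pose, the force, the opening and the grip force at its end, in the units of the state.
- read_state(): the state, without advancing time (a new reading comes with each control period).
- get_image(name): name is "scene" or "top"; returns the picture (480x640x3 uint8, red, green, blue); there is no depth.
- calibration(name): a dict with "fov_y" (degrees; the focal length in pixels is half the picture's height over the tangent of half this angle, whatever the lens; pixels are square), "cx", "cy" (the principal point, pixels), "origin" and "orientation" of the camera in the world. Camera axes: x right, y up, looking along -z (the intrinsics and any distortion apply to the point x, -y, -z); pixel columns grow to the right and rows downward; lengths in m; the calibration is good to about 2 mm. A picture is of the moment at which its call begins. calibration takes no time and is no camera call.
- hand_in(): hands the job in; it is judged then, once.
Trained networks look in the newest picture that a camera, given by its name, has taken for a name from the list of things; names that differ only in an ending like _2 or _b are one class to them, and where a whole thing is asked for, a point or a joint stands for the part that bears it (a point fixed in the world has none). Each returns a list of dicts, best first, with "confidence" (0 to 1); they miss things now and then, are a little off and sometimes report something else, mostly with a low value. They report only what shows in the picture. A call takes as long as a camera call.
- spot_in(label, camera): "pixel" ([column, row] in pixels, amid what is visible of it).
- spot_point(label, camera): "pixel" ([column, row] in pixels: a listed point, or the origin of a listed thing).
The state is a dict: "clock": time; "joint_positions": joint angles; "qd": joint speeds; "joint_torque": joint torques, N m; "tool_pos": TCP position; "ee_rot": TCP orientation; "contact_force": force on the tool from outside, world axes, zero at the start; "torque": the same for the moment, N m; "gripper_width": finger opening in m; "gripper_force": force on a finger pad.
Only numpy, scipy, OpenCV 4.12 (cv2) and the standard library are available. Lean on these libraries where they do the work, as an engineer would, in place of code of your own. Each camera call takes 0.05 s, during which the arm holds its last target. There are 200 camera calls.

## Working session

There is one attempt and no reset: what is moved stays moved. The work goes in short steps, Python scripts to look and compute and a tool call to move; the robot and the scene stay as the last step left them, time stands still between calls to the robot, and variables do not carry over. Pictures are saved under pics/ and viewed, at most 14 in all, crops included, and the job is handed in when it is done.

Besides the shell and the picture viewer there is one more tool, called after "Call:" as a command line: name --argument value ..., lists and objects as JSON in quotes. play_rows: Moves the arm, as the interface text tells. Its arguments: {"type":"object","properties":{"deltas":{"type":"string"},"grip_force":{"type":"number"}},"required":["deltas"]}

```bash
mkdir -p pics
cat > h.py <<'E'
import numpy as np, cv2
from cell import *
from scipy.spatial.transform import Rotation as R
def ray(cam,px):
    c=calibration(cam); f=240/np.tan(np.radians(c['fov_y'])/2)
    d=np.array([(px[0]-c['cx'])/f,-(px[1]-c['cy'])/f,-1.])
    if 'dist' in str(c.keys()): pass
    return np.array(c['origin']),R.from_quat(c['orientation']).apply(d)
def at(cam,px,z):
    o,d=ray(cam,px); return o+d*(z-o[2])/d[2]
def proj(cam,p):
    c=calibration(cam); f=240/np.tan(np.radians(c['fov_y'])/2)
    q=R.from_quat(c['orientation']).inv().apply(np.array(p)-c['origin'])
    return np.array([c['cx']+f*q[0]/-q[2],c['cy']-f*q[1]/-q[2]])
def snap(cam,name=None):
    im=get_image(cam)
    if name: cv2.imwrite(f'pics/{name}.png',im[:,:,::-1])
    return im
E
python3 - <<'E'
from h import *
for c in('top','scene'):
    print(calibration(c)); snap(c,c+'0')
s=read_state();print(s)
Z=dict(pliers=0,gauge=0,caliper=0,clamp=0,seat_pliers=.006,seat_gauge=.006,seat_caliper=.006,seat_clamp=.006,offcut1=.019,scrap_tray_in=.004,case=0,lid_hinge=.03,setting_ring=0,punch_pot=0,bench_block=0,bead_jar=0,bench_brush=0,bur_stand=0)
for n,z in Z.items():
    for r in spot_point(n,'top')[:4 if 'off' in n else 2]: print(n,np.round(r['pixel']),round(r['confidence'],2),at('top',r['pixel'],z).round(3))
E
```

```text
{'fov_y': 51.53038233938519, 'cx': 313.97673528982375, 'cy': 240.29791197652963, 'origin': array([ 0.44473825, -0.0517886 ,  1.14018253]), 'orientation': array([ 0.02962339, -0.0301746 , -0.7047251 ,  0.70821923])}
{'fov_y': 45.308964858305686, 'cx': 306.4445934309743, 'cy': 248.38869518516202, 'origin': array([1.23142032, 0.26665535, 0.82579554]), 'orientation': array([0.21117176, 0.322774  , 0.78293057, 0.48810158])}
{'clock': 0.1, 'joint_positions': array([-1.40581267,  0.62923798,  0.03843187,  1.51829417, -0.02699447,
        0.99631383, -0.02000893]), 'qd': array([ 5.64911144e-04, -9.70881000e-04,  4.75863765e-04, -3.17054347e-03,
       -1.11907137e-04,  5.00259202e-05, -1.39719714e-03]), 'joint_torque': array([ 2.12484607e-03, -5.64541411e+01,  1.23044539e+00, -1.93978322e+01,
        1.13069350e-02,  5.45698655e-03,  2.03794519e-05]), 'tool_pos': array([0.14851416, 0.63221203, 0.2304826 ]), 'ee_rot': array([ 1.15133934e-01,  9.93349598e-01, -8.62940323e-04, -9.27126862e-05]), 'contact_force': array([-0.42450624, -0.49204519, -0.38269466]), 'torque': array([ 0.02119996, -0.05
[... 675 characters left out ...]
] 0.65 [0.604 0.16  0.019]
offcut1 [276. 206.] 0.56 [0.617 0.034 0.019]
offcut1 [419. 278.] 0.51 [ 0.455 -0.289  0.019]
scrap_tray_in [345. 197.] 0.66 [ 0.641 -0.123  0.004]
case [237. 232.] 0.59 [0.559 0.126 0.   ]
lid_hinge [273. 204.] 0.29 [0.62 0.04 0.03]
setting_ring [391. 243.] 0.65 [ 0.536 -0.23   0.   ]
punch_pot [425. 158.] 0.57 [ 0.735 -0.31   0.   ]
bench_block [171. 154.] 0.81 [0.741 0.283 0.   ]
bead_jar [282. 132.] 0.6 [0.797 0.023 0.   ]
bead_jar [217. 214.] 0.31 [0.602 0.171 0.   ]
bench_brush [418. 355.] 0.89 [ 0.283 -0.289  0.   ]
bench_brush [283. 129.] 0.43 [0.802 0.022 0.   ]
bur_stand [224. 149.] 0.77 [0.754 0.158 0.   ]
bur_stand [420. 210.] 0.71 [ 0.613 -0.298  0.   ]
```

Run:
```python
import cv2
im=cv2.imread('pics/top0.png')
cv2.imwrite('pics/a.png',cv2.resize(im[120:320,170:460],None,fx=2.75,fy=2.75,interpolation=cv2.INTER_CUBIC))
```

```text
(no output)
```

View pics/a.png

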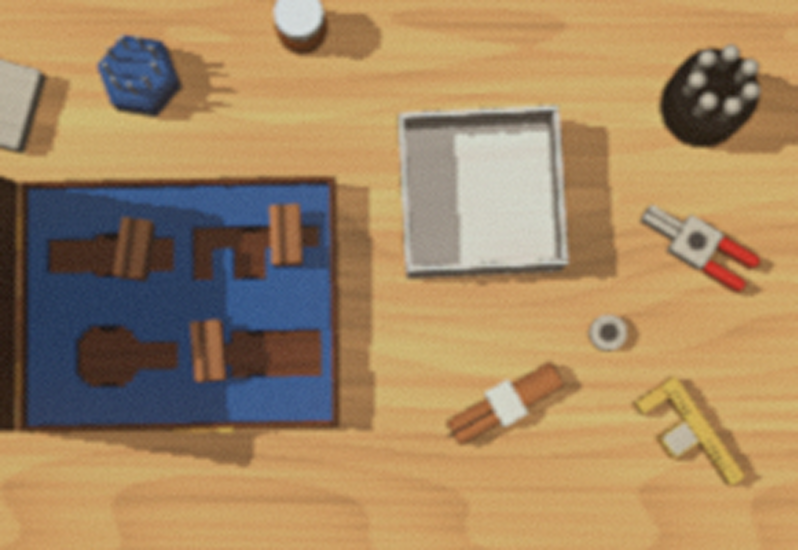

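View pics/scene0.png

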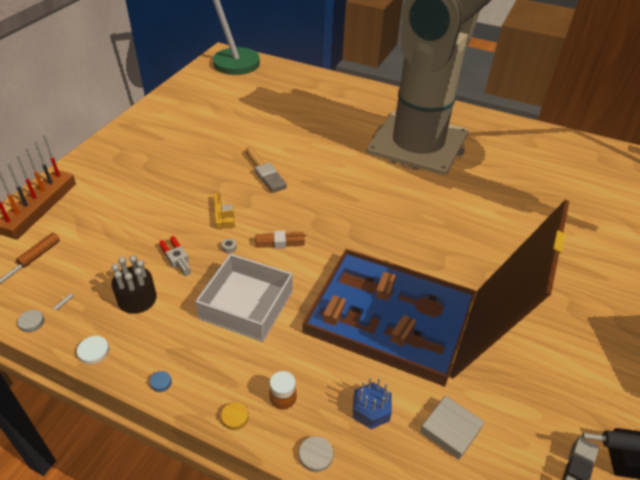

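```bash
cat >> h.py <<'E'
def plan(x,y,z,yaw=None,s=None):
    """delta in tool axes (mm) to world goal; yaw = world direction (rad) of closing line (tool y), mod pi"""
    s=s or read_state(); M=R.from_quat(s['ee_rot']).as_matrix()
    d=M.T@(np.array([x,y,z])-s['tool_pos'])*1000
    t=0
    if yaw is not None:
        cur=np.arctan2(M[1,1],M[0,1]); t=-((yaw-cur+np.pi/2)%np.pi-np.pi/2)
    return d.round(1),round(t,3)
E
python3 - <<'E'
from h import *
im=cv2.imread('pics/top0.png'); hsv=cv2.cvtColor(im,cv2.COLOR_BGR2HSV)
s=read_state();M=R.from_quat(s['ee_rot']).as_matrix();print(M.round(3), 'closing yaw',np.arctan2(M[1,1],M[0,1]))
for n,px in dict(off1=(246,248),off2=(218,210),off3=(274,205),wood=(300,300),clampfloor=(192,213),insert=(200,230),insL=(270,270),clamp=(365,259),cal=(437,290),plb=(423,207),tray=(365,200),rim=(240,275)).items(): print(n,hsv[px[1],px[0]])
blue=cv2.inRange(hsv,(95,100,40),(125,255,255)); blue[:180]=0;blue[290:]=0
cs=max(cv2.findContours(blue,cv2.RETR_EXTERNAL,2)[0],key=cv2.contourArea)
W=np.array([at('top',p[0],.019)[:2] for p in cs],np.float32)
(c,sz,a)=cv2.minAreaRect(W); print('insert',c,sz,a)
E
```

```text
[[-0.973  0.229 -0.   ]
 [ 0.229  0.973  0.   ]
 [ 0.     0.    -1.   ]] closing yaw 1.3399432464073788
off1 [ 12 139 152]
off2 [ 12 134  95]
off3 [ 13 140 151]
wood [ 16 131 205]
clampfloor [  8 137  67]
insert [108 147  92]
insL [109 141 141]
clamp [ 13 159 172]
cal [ 21 151 206]
plb [16 53 82]
tray [ 30  17 210]
rim [ 15 163 108]
insert (0.5627210140228271, 0.12789292633533478) (0.19381928443908691, 0.247728630900383) 1.1358453035354614
```

Run:
```python
from h import *
cr=lambda p:(170+(p[0]-.9)/2.75,120+(p[1]-.9)/2.75)
for n,p,z,yaw in [('A',(133.5,247),.041,1.433),('B',(285,234.5),.041,1.62),('C',(208,350.5),.041,1.66)]:
    w=at('top',cr(p),z); print(n,w.round(4),plan(*w[:2],.38,yaw))
for n,p,z in [('tray corners',(403,114),.05),('',(556,108),.05),('',(563,264),.05),('',(409,272),.05)]:
    print(n,at('top',cr(p),z).round(4))
```

```text
A [0.6058 0.1614 0.041 ] (array([-552.9, -354.2, -148.7]), np.float64(-0.093))
B [0.6167 0.0387 0.041 ] (array([-591.5, -471.2, -148.7]), np.float64(-0.28))
C [0.522  0.0996 0.041 ] (array([-485.4, -433.6, -148.7]), np.float64(-0.32))
tray corners [ 0.7144 -0.0565  0.05  ]
 [ 0.72   -0.1807  0.05  ]
 [ 0.5925 -0.1857  0.05  ]
 [ 0.5854 -0.0619  0.05  ]
```

Call:
play_rows --deltas "0.5 0 0 -60 0;0.5 0 0 -120 0;0.5 0 0 -160 0;0.5 -485 -434 -160 -0.32;0.5 -485 -434 -160 -0.32;0.5 -485 -434 -160 -0.32;0.5 -485 -434 -160 -0.32;0.5 -485 -434 -160 -0.32;0.5 -485 -434 -160 -0.32;0.5 -485 -434 -160 -0.32" --grip_force 30

```text
clock: 2.25
tool_pos: [0.4003, 0.2724, 0.3917]
ee_rot: [-0.045, 0.999, 0.0, 0.0]
contact_force: [1.3, 0.6, 0.1]
gripper_width: 0.0429
gripper_force: 0.0
```

Run:
```python
from h import *
s=read_state();print(s['clock'],s['tool_pos'],s['gripper_width'],plan(.522,.0996,.07,1.66))
```

```text
2.25 [0.40025554 0.27241581 0.39168035] 0.0428922199510011 (array([-105.6, -183.2,  321.6]), np.float64(0.0))
```

Call:
play_rows --deltas "0.5 -106 -183 0 0;0.5 -106 -183 0 0;0.5 -106 -183 0 0;0.5 -106 -183 60 0;0.5 -106 -183 120 0;0.5 -106 -183 180 0;0.5 -106 -183 240 0;0.5 -106 -183 290 0;0.5 -106 -183 312 0;0.5 -106 -183 312 0"

```text
clock: 3.5
tool_pos: [0.52, 0.1011, 0.0778]
ee_rot: [-0.045, 0.999, -0.0, -0.002]
contact_force: [1.1, 0.8, -0.6]
gripper_width: 0.0428
gripper_force: 0.0
```

Run:
```python
from h import *
s=read_state();print(s['clock'],s['tool_pos'],plan(.522,.0996,.025,1.66))
a=snap('scene');b=snap('top')
a=cv2.resize(a[220:400,280:520],(600,450));b=cv2.resize(b[170:300,170:300],(450,450))
cv2.imwrite('pics/b.png',cv2.resize(np.hstack([a,b]),(800,343))[:,:,::-1])
```

```text
3.5 [0.51999228 0.10111253 0.07781984] (array([-2.1, -1.7, 52.8]), np.float64(-0.0))
```

View pics/b.png

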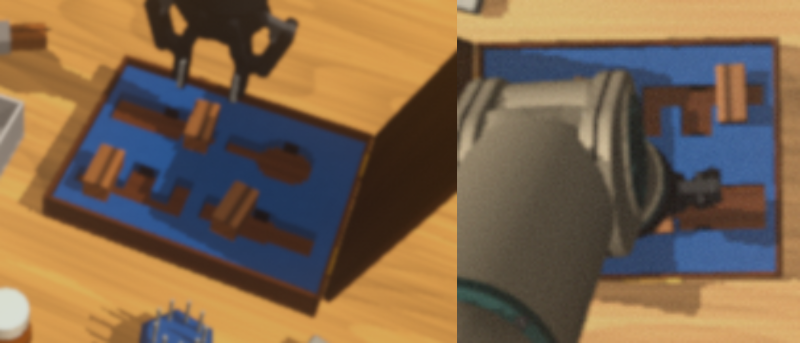

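Call:
play_rows --deltas "0.5 -2 -2 30 0;0.5 -2 -2 53 0;0.5 -2 -2 53 0;0.1 -2 -2 53 0;0.1 -2 -2 53 0;0.1 -2 -2 53 0;0.1 -2 -2 53 0;0.1 -2 -2 0 0;0.1 -2 -2 -50 0;0.1 -2 -2 -50 0"

```text
clock: 4.85
tool_pos: [0.5264, 0.1001, 0.1336]
ee_rot: [-0.045, 0.999, 0.001, 0.004]
contact_force: [0.8, 0.0, -1.0]
gripper_width: 0.0233
gripper_force: 29.7
```

Run:
```python
from h import *
print(plan(.675,-.121,.13,0.0),plan(.675,-.121,.13,3.14159/2))
```

```text
(array([-128.3, -233.5,    4.4]), np.float64(-1.482)) (array([-128.3, -233.5,    4.4]), np.float64(0.089))
```

Call:
play_rows --deltas "0.1 -139 -208 0 0.05;0.1 -139 -208 0 0.05;0.1 -139 -208 0 0.05;0.1 -139 -208 0 0.05;0.1 -139 -208 60 0.05;0.1 -139 -208 113 0.05;0.1 -139 -208 113 0.05;0.38 -139 -208 113 0.05;0.38 -139 -208 113 0.05;0.38 -139 -208 30 0.05"

```text
clock: 6.1
tool_pos: [0.676, -0.094, 0.0748]
ee_rot: [-0.02, 1.0, 0.001, -0.005]
contact_force: [0.9, -0.5, 1.0]
gripper_width: 0.0324
gripper_force: 0.0
```

Run:
```python
from h import *
s=read_state();print(s['tool_pos'],s['gripper_width'],plan(.6167,.0387,.1,1.62),plan(.6167,.0387,.025,1.62))
```

```text
[ 0.67604022 -0.0940342   0.07478889] 0.032437769050715784 (array([ 54.3, 135. , -24.3]), np.float64(-0.01)) (array([ 53.5, 134.9,  50.7]), np.float64(-0.01))
```

Call:
play_rows --deltas "0.45 0 0 -10 0;0.45 54 135 -10 -0.01;0.45 54 135 -10 -0.01;0.45 54 135 -10 -0.01;0.45 54 135 -10 -0.01;0.45 54 135 -10 -0.01"

```text
clock: 6.85
tool_pos: [0.6222, 0.0348, 0.0893]
ee_rot: [-0.023, 1.0, -0.001, 0.001]
contact_force: [0.8, -0.0, 0.0]
gripper_width: 0.0381
gripper_force: 0.0
```

Run:
```python
from h import *
s=read_state();print(s['tool_pos'],s['gripper_width'],plan(.6167,.0387,.025,1.62))
```

```text
[0.62219589 0.03483247 0.08933526] 0.038147446031110546 (array([ 5.4,  4.3, 64.3]), np.float64(-0.002))
```

Call:
play_rows --deltas "0.45 5 4 30 0;0.45 5 4 64 0;0.45 5 4 64 0;0.1 5 4 64 0;0.1 5 4 64 0;0.1 5 4 64 0;0.1 5 4 64 0;0.1 5 4 0 0;0.1 5 4 -40 0;0.1 5 4 -40 0"

```text
clock: 8.1
tool_pos: [0.6187, 0.0414, 0.1327]
ee_rot: [-0.025, 1.0, 0.0, 0.004]
contact_force: [0.2, 0.6, -0.5]
gripper_width: 0.0229
gripper_force: 32.9
```

Run:
```python
from h import *
s=read_state();print(s['tool_pos'],s['gripper_width'],plan(.623,-.094,.022,1.61))
```

```text
[0.61866283 0.0414191  0.13270483] 0.022935466088540243 (array([   3.2, -135.5,  110.6]), np.float64(0.01))
```

Call:
play_rows --deltas "0.1 2 -135 0 0.01;0.1 2 -135 0 0.01;0.1 2 -135 0 0.01;0.1 2 -135 60 0.01;0.1 2 -135 110 0.01;0.1 2 -135 110 0.01;0.38 2 -135 110 0.01;0.38 2 -135 110 0.01;0.38 2 -135 30 0.01;0.38 2 -135 30 0.01"

```text
clock: 9.35
tool_pos: [0.6235, -0.0942, 0.1039]
ee_rot: [-0.02, 1.0, -0.001, 0.004]
contact_force: [0.7, -0.1, -1.2]
gripper_width: 0.0323
gripper_force: 0.0
```

Run:
```python
from h import *
s=read_state();print(s['tool_pos'],s['gripper_width'],plan(.6058,.1614,.11,1.433))
```

```text
[ 0.62353198 -0.0941963   0.10391431] 0.03231551671846982 (array([  7.7, 256.1,  -6.5]), np.float64(0.177))
```

Call:
play_rows --deltas "0.45 8 256 -5 0.177;0.45 8 256 -5 0.177;0.45 8 256 -5 0.177;0.45 8 256 -5 0.177;0.45 8 256 -5 0.177;0.45 8 256 -5 0.177;0.45 8 256 -5 0.177"

```text
clock: 10.22
tool_pos: [0.603, 0.1594, 0.1044]
ee_rot: [0.07, 0.998, -0.001, 0.0]
contact_force: [0.4, -0.6, 0.2]
gripper_width: 0.0382
gripper_force: 0.0
```

Run:
```python
from h import *
s=read_state();print(s['tool_pos'],s['gripper_width'],plan(.6058,.1614,.025,1.433))
```

```text
[0.60299256 0.15936294 0.10437863] 0.03821773673827018 (array([-2.4,  2.5, 79.4]), np.float64(-0.003))
```

Call:
play_rows --deltas "0.45 -2 2 40 0;0.45 -2 2 79 0;0.45 -2 2 79 0;0.1 -2 2 79 0;0.1 -2 2 79 0;0.1 -2 2 79 0;0.1 -2 2 79 0;0.1 -2 2 0 0;0.1 -2 2 -30 0;0.1 -2 2 -30 0"

```text
clock: 11.48
tool_pos: [0.6077, 0.1642, 0.1381]
ee_rot: [0.069, 0.998, 0.001, 0.004]
contact_force: [0.8, 0.0, -0.6]
gripper_width: 0.023
gripper_force: 33.6
```

Run:
```python
from h import *
s=read_state();print(s['tool_pos'],s['gripper_width'],plan(.651,-.150,.13,1.61),plan(.651,-.150,.022,1.61))
```

```text
[0.60772767 0.16420343 0.13812124] 0.02301003501192202 (array([ -85.9, -305.3,    7.8]), np.float64(-0.177)) (array([ -85.1, -305.7,  115.7]), np.float64(-0.177))
```

Call:
play_rows --deltas "0.1 -85 -305 0 -0.177;0.1 -85 -305 0 -0.177;0.1 -85 -305 0 -0.177;0.1 -85 -305 0 -0.177;0.1 -85 -305 0 -0.177;0.1 -85 -305 20 -0.177;0.1 -85 -305 80 -0.177;0.1 -85 -305 115 -0.177;0.1 -85 -305 115 -0.177;0.38 -85 -305 115 -0.177"

```text
clock: 12.72
tool_pos: [0.6476, -0.1498, 0.0195]
ee_rot: [-0.02, 1.0, -0.0, 0.0]
contact_force: [0.5, 0.4, 0.8]
gripper_width: 0.0326
gripper_force: 0.0
```

Call:
play_rows --deltas "0.38 0 0 0 0;0.38 0 0 -60 0;0.6 0 0 -120 0;0.6 100 0 -180 0;0.6 160 0 -180 0;0.6 210 0 -180 0;0.6 210 0 -180 0"

```text
clock: 13.6
tool_pos: [0.4344, -0.1587, 0.2008]
ee_rot: [-0.019, 1.0, -0.0, 0.001]
contact_force: [-0.2, 0.5, -0.2]
gripper_width: 0.0511
gripper_force: 0.0
```

Run:
```python
from h import *
s=read_state();print(s['clock'],s['tool_pos'],s['gripper_width'])
im=snap('top','t1')
cv2.imwrite('pics/c.png',cv2.resize(im[150:310,170:460],None,fx=2.75,fy=2.75,interpolation=cv2.INTER_CUBIC)[:,:,::-1])
```

```text
13.6 [ 0.43437576 -0.15866257  0.20076317] 0.051129994245280634
```

View pics/c.png

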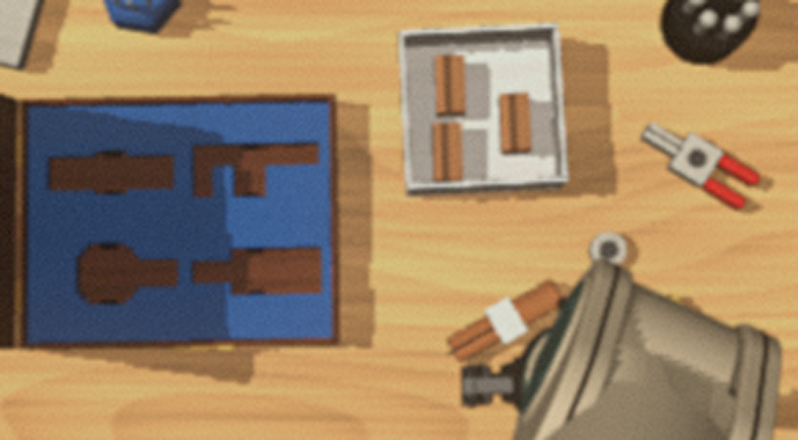

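```bash
cat >> h.py <<'E'
B=lambda x0,x1,y0,y1:(x0,x1,y0,y1)
SH=dict(clamp=[B(-50,50,-12,12),B(-11,11,-16,16)],pliers=[B(-14,18,-17,17),B(0,50,-7,7),B(-52,0,-17,17)],
 caliper=[B(-55,45,-20,-6),B(-11,11,-20,20),B(33,45,-20,20)])
def mask(cam,boxes,x,y,yaw,z,S=4,grow=0,win=(0,0,640,480)):
    m=np.zeros(((win[3]-win[1])*S,(win[2]-win[0])*S),np.uint8); c,s=np.cos(yaw),np.sin(yaw)
    for a in boxes:
        q=[]
        for u,v in((a[0]-grow,a[2]-grow),(a[1]+grow,a[2]-grow),(a[1]+grow,a[3]+grow),(a[0]-grow,a[3]+grow)):
            u/=1000;v/=1000; q.append((proj(cam,(x+c*u-s*v,y+s*u+c*v,z))-win[:2]+.5)*S-.5)
        cv2.fillPoly(m,[np.round(np.array(q)*16).astype(np.int32)],255,shift=4)
    return m>0
E
python3 - <<'E'
from h import *
from scipy.optimize import minimize
print(read_state()['joint_positions'].round(2))
ims=dict(top=cv2.imread('pics/t1.png'),scene=snap('scene','s1')[:,:,::-1])
init=dict(clamp=(.604,.189),pliers=(.527,.064),caliper=(.599,.067))
for cam,im in ims.items():
  for n,(x0,y0) in init.items():
    p=proj(cam,(x0,y0,.019)).astype(int); w=(p[0]-45,p[1]-35,p[0]+45,p[1]+35)
    up=cv2.resize(im[w[1]:w[3],w[0]:w[2]],None,fx=4,fy=4,interpolation=cv2.INTER_CUBIC)
    up=cv2.GaussianBlur(up,(0,0),2).astype(int); d=((up[:,:,0]-up[:,:,2])<0)
    reg=mask(cam,SH[n],x0,y0,1.59,.019,4,12,w)
    def cost(v):
        t=mask(cam,SH[n],v[0],v[1],v[2],.019,4,2.5,w)&mask(cam,SH[n],v[0],v[1],v[2],.006,4,2.5,w)
        return ((t^d)&reg).sum()/t.sum()
    best=min((minimize(cost,(x0+a,y0+b,1.59),method='Nelder-Mead',options=dict(initial_simplex=[(x0+a,y0+b,1.59),(x0+a+.004,y0+b,1.59),(x0+a,y0+b+.004,1.59),(x0+a,y0+b,1.63)],xatol=1e-4,fatol=1e-4)) for a in(-.002,.002) for b in(-.002,.002)),key=lambda r:r.fun)
    print(cam,n,best.x.round(4),round(best.fun,3))
E
```

```text
[ 0.15  0.41  0.2   2.07 -0.13  0.68  2.04]Traceback (most recent call last):
  File "<stdin>", line 15, in <module>
  File "<stdin>", line 15, in <genexpr>
    res = _minimize_neldermead(fun, x0, args, callback, bounds=bounds,
                               **options)
    fxr = func(xr)
    fx = function(np.copy(x), *(wrapper_args + args))
  File "<stdin>", line 13, in cost
  File "h.py", line 35, in mask
    u/=1000;v/=1000; q.append((proj(cam,(x+c*u-s*v,y+s*u+c*v,z))-win[:2]+.5)*S-.5)
                               ~~~~^^^^^^^^^^^^^^^^^^^^^^^^^^^^^
  File "h.py", line 12, in proj
    c=calibration(cam); f=240/np.tan(np.radians(c['fov_y'])/2)
ValueError: time passes only in moves, steps and waits
```

```bash
cat > /tmp/p.py <<'E'
s=open('h.py').read()
s=s.replace("def ray(","import cell,functools,json,os\nif not os.path.exists('cal.json'): json.dump({k:{a:np.array(b).tolist() for a,b in cell.calibration(k).items()} for k in('top','scene')},open('cal.json','w'))\nCAL=json.load(open('cal.json'))\ncalibration=lambda k:CAL[k]\ndef ray(",1)
open('h.py','w').write(s)
E
python3 /tmp/p.py
cat > fit.py <<'E'
from h import *
from scipy.optimize import minimize
def fit(cam,n,d_of,x0,y0,yaw,zs,grow,im,dy=.04):
    p=proj(cam,(x0,y0,zs[0])).astype(int); w=(p[0]-45,p[1]-40,p[0]+45,p[1]+40)
    up=cv2.resize(im[w[1]:w[3],w[0]:w[2]],None,fx=4,fy=4,interpolation=cv2.INTER_CUBIC)
    d=d_of(cv2.GaussianBlur(up,(0,0),2))
    reg=mask(cam,SH[n],x0,y0,yaw,zs[0],4,12,w)
    def cost(v):
        t=mask(cam,SH[n],*v,zs[0],4,grow,w)
        for z in zs[1:]: t=t&mask(cam,SH[n],*v,z,4,grow,w)
        return ((t^d)&reg).sum()/t.sum()
    r=[]
    for a in(-.002,.002):
        for b in(-.002,.002):
            v=np.array((x0+a,y0+b,yaw))
            r.append(minimize(cost,v,method='Nelder-Mead',options=dict(initial_simplex=[v,v+(.004,0,0),v+(0,.004,0),v+(0,0,dy)],xatol=1e-4,fatol=1e-4)))
    b=min(r,key=lambda r:r.fun); return b.x.round(4),round(b.fun,3)
E
python3 - <<'E'
from fit import *
ims=dict(top=cv2.imread('pics/t1.png'),scene=cv2.imread('pics/s1.png'))
nb=lambda u:(u[:,:,0].astype(int)-u[:,:,2])<0
for cam,im in ims.items():
  for n,(x,y) in dict(clamp=(.604,.189),pliers=(.527,.064),caliper=(.599,.067)).items():
    print(cam,n,*fit(cam,n,nb,x,y,1.59,(.019,.006),2.5,im))
E
```

```text
top clamp [0.6031 0.1861 1.5955] 0.041
top pliers [0.5217 0.0646 1.5862] 0.087
top caliper [0.606  0.0703 1.5964] 0.114
scene clamp [0.603  0.1852 1.5983] 0.076
scene pliers [0.5215 0.064  1.5825] 0.105
scene caliper [0.6054 0.0702 1.5899] 0.142
```

Run:
```python
from fit import *
ims=dict(top=cv2.imread('pics/top0.png'),scene=cv2.imread('pics/scene0.png'))
H=lambda u:cv2.cvtColor(u,cv2.COLOR_BGR2HSV).astype(int)
def pl(u): h=H(u); return (h[...,1]<85)|(h[...,0]<8)|(h[...,0]>170)
def ca(u): h=H(u); return (h[...,1]<85)|(h[...,0]>=20)
def cl(u): h=H(u); return (h[...,1]<70)|((h[...,0]<=13))
cr=lambda p:(170+(p[0]-.9)/2.75,120+(p[1]-.9)/2.75)
SH['pliers']=[B(-14,18,-17,17),B(0,50,-7,7),B(-52,0,-17,-6),B(-52,0,6,17)]
G=dict(clamp=(cr((506.5,403)),-1.04,cl),pliers=(cr((697,240)),1.1,pl),caliper=(cr((681,440)),.61,ca))
for cam,im in ims.items():
  for n,(px,yaw,f) in G.items():
    x,y,_=at('top',px,.02); 
    if cam=='top': print('guess',n,round(x,4),round(y,4),yaw)
    print(cam,n,*fit(cam,n,f,x,y,yaw,(.02,),0,im,.08))
```

```text
guess clamp 0.4816 -0.1425 -1.04
top clamp [ 0.4821 -0.1418 -1.0294] 0.142
guess pliers 0.6171 -0.3003 1.1
top pliers [ 0.6148 -0.3003  1.0093] 0.082
guess caliper 0.4521 -0.285 0.61
top caliper [ 0.4568 -0.289   0.5996] 0.191
scene clamp [ 0.4913 -0.1379 -1.0246] 0.252
scene pliers [ 0.6237 -0.2941  1.0146] 0.182
scene caliper [ 0.4601 -0.2876  0.6284] 0.518
```

```bash
python3 - <<'E'
s=open('h.py').read()
s=s.replace("t=-((yaw-cur+np.pi/2)%np.pi-np.pi/2)","t=-((yaw-cur+np.pi)%(2*np.pi)-np.pi)")
open('h.py','w').write(s)
E
python3 - <<'E'
from h import *
print(plan(.482,-.142,.08,.54),read_state()['clock'])
E
```

```text
(array([-49.1,  15. , 120.7]), np.float64(1.067)) 13.7
```

Call:
play_rows --deltas "0.6 -49 15 40 1.067;0.6 -49 15 80 1.067;0.6 -49 15 120 1.067;0.6 -49 15 120 1.067;0.6 -49 15 120 1.067;0.6 -49 15 120 1.067;0.6 -49 15 120 1.067;0.6 -49 15 120 1.067"

```text
clock: 14.7
tool_pos: [0.4865, -0.1414, 0.0792]
ee_rot: [0.49, 0.872, 0.0, 0.001]
contact_force: [-0.3, -0.4, 0.0]
gripper_width: 0.0513
gripper_force: 0.0
```

Run:
```python
from h import *
s=read_state();print(s['tool_pos'],plan(.482,-.142,.009,.54))
snap('scene','d'); im=cv2.imread('pics/d.png')[190:310,140:340]; cv2.imwrite('pics/d1.png',cv2.resize(im,None,fx=3.5,fy=3.5,interpolation=2))
```

```text
[ 0.48645304 -0.14142387  0.07921571] (array([ 1.9, -4.2, 70.2]), np.float64(0.006))
```

View pics/d1.png

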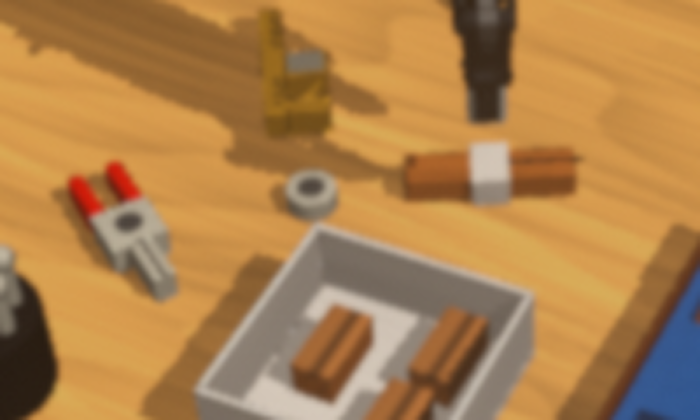

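Call:
play_rows --deltas "0.6 2 -4 40 0;0.6 2 -4 70 0;0.6 2 -4 70 0;0.2 2 -4 70 0;0.2 2 -4 70 0;0.2 2 -4 70 0;0.2 2 -4 70 0;0.2 2 -4 0 0;0.2 2 -4 -30 0;0.2 2 -4 -30 0" --grip_force 60

```text
clock: 16.0
tool_pos: [0.4832, -0.1423, 0.1116]
ee_rot: [0.491, 0.871, 0.001, 0.003]
contact_force: [-0.5, 0.4, -0.1]
gripper_width: 0.03
gripper_force: 60.0
```

Run:
```python
from h import *
s=read_state();print(s['tool_pos'],plan(.603,.1857,.11,.022),s['joint_positions'].round(2))
```

```text
[ 0.48317018 -0.14232039  0.11156359] (array([218.7, 272.2,   1.8]), np.float64(0.522)) [-0.07  0.65  0.45  2.05 -0.52  0.55  1.3 ]
```

Call:
play_rows --deltas "0.2 219 272 0 0.52;0.2 219 272 0 0.52;0.2 219 272 0 0.52;0.2 219 272 0 0.52;0.2 219 272 0 0.52;0.2 219 272 0 0.52;0.2 219 272 20 0.52;0.2 219 272 40 0.52;0.2 219 272 40 0.52;0.2 219 272 40 0.52"

```text
clock: 17.25
tool_pos: [0.601, 0.1845, 0.0689]
ee_rot: [0.7, 0.714, -0.0, 0.0]
contact_force: [0.5, 0.3, -0.8]
gripper_width: 0.0299
gripper_force: 60.0
```

Run:
```python
from h import *
s=read_state();print(s['tool_pos'],plan(.603,.1857,.024,.022),s['joint_positions'].round(2))
snap('scene','e'); im=cv2.imread('pics/e.png')[210:370,320:480]; 
T=proj('scene',(*s['tool_pos'][:2],s['tool_pos'][2])); print(T)
cv2.imwrite('pics/e1.png',cv2.resize(im,None,fx=3.7,fy=3.7,interpolation=2))
```

```text
[0.6009763  0.18448784 0.06886763] (array([ 1.2,  2.1, 44.9]), np.float64(-0.001)) [-0.71  0.9   0.65  1.72 -0.74  0.78  0.32]
[418.67231631 318.10476655]
```

View pics/e1.png

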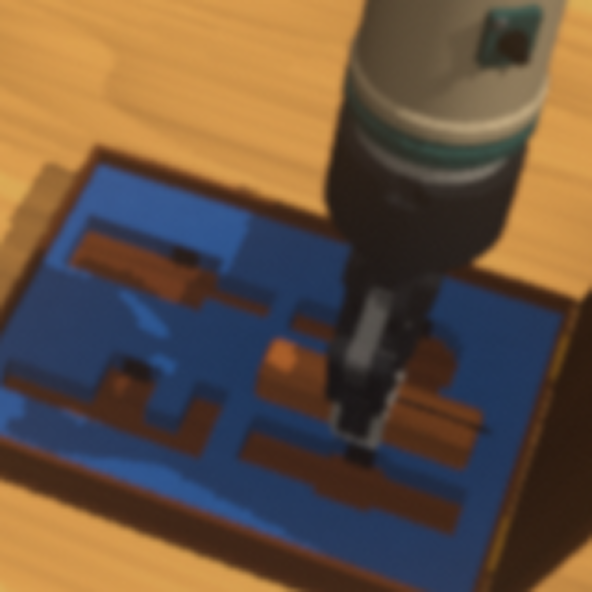

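Run:
```python
from h import *
for p in((258,398),(470,467)): print(at('scene',(320+p[0]/3.7,210+p[1]/3.7),.060).round(4))
```

```text
[0.6144 0.1391 0.06  ]
[0.6091 0.2373 0.06  ]
```

Call:
play_rows --deltas "0.2 0 2 20 0;0.2 0 2 36 0;0.2 0 2 41 0;0.2 0 2 44 0;0.2 0 2 46 0;0.2 0 2 46 0"

```text
clock: 18.05
tool_pos: [0.6029, 0.1862, 0.023]
ee_rot: [0.699, 0.715, 0.0, 0.0]
contact_force: [-0.6, -0.1, -0.4]
gripper_width: 0.0306
gripper_force: 60.0
```

Call:
play_rows --deltas "0.2 0 0 2 0;0.2 0 0 3 0;0.2 0 0 3 0"

```text
clock: 18.42
tool_pos: [0.6033, 0.1863, 0.0204]
ee_rot: [0.699, 0.715, 0.0, 0.0]
contact_force: [-1.4, -0.0, 5.2]
gripper_width: 0.0303
gripper_force: 60.6
```

Call:
play_rows --deltas "0.55 0 0 0 0;0.55 0 0 0 0;0.55 0 0 -20 0;0.55 0 0 -40 0;0 0 0 -40 0;0 0 0 -40 0;0 0 0 -40 0;0 0 0 -15 0;0 0 0 -9 0;0 0 0 -9 0"

```text
clock: 19.68
tool_pos: [0.6024, 0.186, 0.0283]
ee_rot: [0.699, 0.715, -0.001, -0.0]
contact_force: [-0.4, -0.0, 0.5]
gripper_width: 0.0001
gripper_force: 0.0
```

Call:
play_rows --deltas "0 0 0 2 0;0 0 0 4 0;0 0 0 6 0;0 0 0 8 0;0 0 0 8 0"

```text
clock: 20.3
tool_pos: [0.6034, 0.1861, 0.026]
ee_rot: [0.699, 0.715, 0.002, -0.001]
contact_force: [-9.7, -0.1, 34.3]
gripper_width: -0.0004
gripper_force: 17.4
```

Call:
play_rows --deltas "0 0 0 -60 0;0.4 0 0 -110 0;0.65 0 0 -110 0"

```text
clock: 20.68
tool_pos: [0.6058, 0.1863, 0.1353]
ee_rot: [0.699, 0.715, 0.004, 0.002]
contact_force: [0.1, 0.2, 0.9]
gripper_width: 0.0358
gripper_force: 0.0
```

Run:
```python
from fit import *
im=snap('top','t2')[:,:,::-1]
def ca(u): h=cv2.cvtColor(u,cv2.COLOR_BGR2HSV).astype(int); return (h[...,1]<85)|(h[...,0]>=20)
def pl(u): h=cv2.cvtColor(u,cv2.COLOR_BGR2HSV).astype(int); return (h[...,1]<85)|(h[...,0]<8)|(h[...,0]>170)
print(fit('top','caliper',ca,.4565,-.2885,.6,(.02,),0,im,.08))
SH['pliers']=[B(-14,18,-17,17),B(0,50,-7,7),B(-52,0,-17,-6),B(-52,0,6,17)]
print(fit('top','pliers',pl,.6148,-.3,1.01,(.02,),0,im,.08))
s=read_state();print(s['tool_pos'],s['clock'],plan(.4565,-.2885,.12,-.97))
```

```text
(array([ 0.4615, -0.2052, -0.3635]), np.float64(0.22))
(array([ 0.6148, -0.3003,  1.0101]), np.float64(0.09))
[0.60394349 0.18652132 0.13283583] 20.725 (array([-471.5, -158.5,   11.6]), np.float64(0.993))
```

Run:
```python
import cv2
im=cv2.imread('pics/t2.png')[150:310,170:460]; cv2.imwrite('pics/f.png',cv2.resize(im,None,fx=2.75,fy=2.75,interpolation=2))
```

```text
(no output)
```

View pics/f.png

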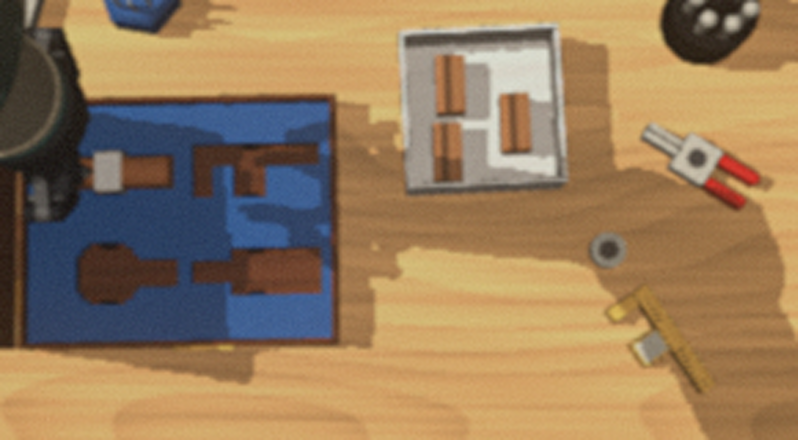

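Run:
```python
from fit import *
im=cv2.imread('pics/t2.png')
cr=lambda p:(170+(p[0]-.9)/2.75,150+(p[1]-.9)/2.75)
x,y,_=at('top',cr((650,346)),.02); print(x,y)
for n in ('+x','-x'): pass
print('ends',at('top',cr((636,297)),.02),at('top',cr((702,388)),.02))
def ca(u): h=cv2.cvtColor(u,cv2.COLOR_BGR2HSV).astype(int); return (h[...,1]<85)|(h[...,0]>=19)
for t in (19,20,21):
  def ca(u): h=cv2.cvtColor(u,cv2.COLOR_BGR2HSV).astype(int); return (h[...,1]<85)|(h[...,0]>=t)
  print(fit('top','caliper',ca,x,y,.62,(.02,),0,im,.08))
for r in spot_point('caliper','top'): print(r['pixel'],r['confidence'],at('top',r['pixel'],0))
```

```text
0.4613669391950427 -0.2597508091646189
ends [ 0.50138998 -0.24870125  0.02      ] [ 0.42741224 -0.30178741  0.02      ]
(array([ 0.4311, -0.2016, -0.1103]), np.float64(0.604))
(array([ 0.4201, -0.2148,  0.519 ]), np.float64(0.386))
(array([ 0.3986, -0.2182,  1.1813]), np.float64(0.278))
[408.1, 274.9] 0.91 [ 0.46303602 -0.26820113  0.        ]
```

Call:
play_rows --deltas "0.65 -100 -35 0 0.2;0.65 -200 -70 0 0.4;0.65 -300 -105 0 0.6;0.65 -440 -165 0 0.97;0.65 -440 -165 0 0.97;0.65 -440 -165 0 0.97;0.65 -440 -165 0 0.97;0.65 -440 -165 0 0.97;0.65 -440 -165 0 0.97;0.65 -440 -165 0 0.97"

```text
clock: 22.02
tool_pos: [0.4477, -0.2562, 0.1296]
ee_rot: [0.952, 0.307, -0.001, -0.001]
contact_force: [-0.1, 0.4, -0.3]
gripper_width: 0.0556
gripper_force: 0.0
```

Run:
```python
from h import *
s=read_state();print(s['tool_pos'],s['gripper_width'],plan(.461,-.2605,.07,.62-np.pi/2))
im=snap('scene','g')[:,:,::-1]
x,y,yaw=.461,-.2605,.62
print(im.shape); w=(170,160,290,260); up=cv2.resize(im[w[1]:w[3],w[0]:w[2]],None,fx=6,fy=6,interpolation=2)
up=np.ascontiguousarray(up)
m=mask('scene',SH['caliper'],x,y,yaw,.02,6,0,w).astype(np.uint8)
cv2.drawContours(up,cv2.findContours(m,0,2)[0],-1,(0,255,0),1)
cv2.imwrite('pics/g1.png',up)
```

```text
[ 0.44768581 -0.256162    0.12961993] 0.055649527366708015 (array([ 8.3, 11.5, 59.6]), np.float64(0.004))
(480, 640, 3)
```

View pics/g1.png

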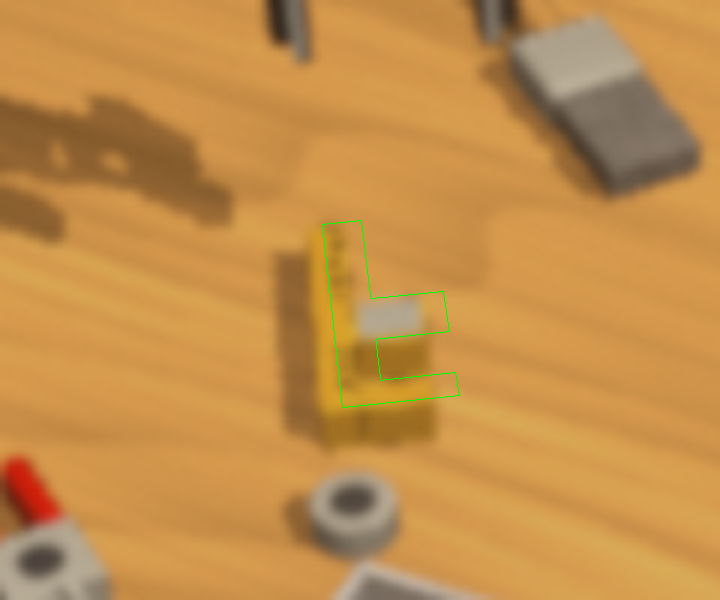

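Run:
```python
from h import *
from scipy.optimize import least_squares
P=[((45,-20),(321,412)),((45,20),(432,399)),((-55,-20),(312,226)),((11,20),(422,334)),((-11,20),(417,298))]
def f(v):
    c,s=np.cos(v[2]),np.sin(v[2]);r=[]
    for (a,b),q in P:
        a/=1000;b/=1000
        r+=list(proj('scene',(v[0]+c*a-s*b,v[1]+s*a+c*b,.02))-(np.array(q)/6+(170,160)))
    return r
r=least_squares(f,(.461,-.2605,.62),x_scale=(.01,.01,.1));print(r.x,np.round(r.fun,1))
x,y,t=r.x
print(plan(x,y,.07,t-np.pi/2), plan(x,y,.009,t-np.pi/2))
print(proj('top',(x,y,.02)),proj('top',(.461,-.2605,.02)))
```

```text
[ 0.46683861 -0.26484392  0.58742128] [-0.9 -0.3  0.1  0.3 -1.  -0.1  0.8  0.3  1.  -0.4]
(array([10. , 18.5, 59.7]), np.float64(0.038)) (array([ 10. ,  18.7, 120.7]), np.float64(0.038))
[408.27481116 273.06306597] [406.37138128 275.65618846]
```

Run:
```python
from h import *
print(plan(.464,-.2635,.009,.6-np.pi/2))
```

```text
(array([  8.5,  15.9, 120.7]), np.float64(0.025))
```

Call:
play_rows --deltas "0.72 8 16 50 0.025;0.72 8 16 90 0.025;0.72 8 16 112 0.025;0.72 8 16 119 0.025;0.72 8 16 119 0.025;0.2 8 16 119 0.025;0.2 8 16 119 0.025;0.2 8 16 119 0.025;0.2 8 16 119 0.025;0.2 8 16 119 0.025"

```text
clock: 23.32
tool_pos: [0.4646, -0.266, 0.0132]
ee_rot: [0.955, 0.295, 0.001, 0.001]
contact_force: [-0.3, 0.8, 6.3]
gripper_width: 0.0381
gripper_force: 60.2
```

Call:
play_rows --deltas "0.2 0 0 -50 0;0.2 0 0 -100 0;0.2 0 0 -100 0;0.2 0 0 -100 0"

```text
clock: 23.82
tool_pos: [0.4638, -0.2649, 0.1115]
ee_rot: [0.955, 0.295, 0.0, -0.001]
contact_force: [-0.1, 0.2, -2.1]
gripper_width: 0.0376
gripper_force: 61.7
```

Run:
```python
from h import *
print(plan(.6057,.0703,.10,.022))
```

```text
(array([ 306.2, -196.7,   11.9]), np.float64(-0.993))
```

Call:
play_rows --deltas "0.2 306 -197 0 -0.993;0.2 306 -197 0 -0.993;0.2 306 -197 0 -0.993;0.2 306 -197 0 -0.993;0.2 306 -197 0 -0.993;0.2 306 -197 0 -0.993;0.2 306 -197 20 -0.993;0.2 306 -197 40 -0.993;0.2 306 -197 40 -0.993;0.2 306 -197 40 -0.993"

```text
clock: 25.08
tool_pos: [0.6054, 0.0677, 0.0717]
ee_rot: [0.701, 0.714, -0.0, 0.0]
contact_force: [0.1, 0.7, -1.8]
gripper_width: 0.0377
gripper_force: 61.7
```

Run:
```python
from h import *
s=read_state();print(s['tool_pos'],plan(.6057,.0703,.026,.022))
im=snap('scene','k')[:,:,::-1]
t=s['tool_pos']
w=(310,240,430,340); up=np.ascontiguousarray(cv2.resize(im[w[1]:w[3],w[0]:w[2]],None,fx=6,fy=6,interpolation=2))
M=R.from_quat(s['ee_rot']).as_matrix(); yaw=np.arctan2(M[1,1],M[0,1])+np.pi/2
m=mask('scene',SH['caliper'],t[0],t[1],yaw,t[2]+.007,6,0,w).astype(np.uint8)
cv2.drawContours(up,cv2.findContours(m,0,2)[0],-1,(0,255,0),1)
m=mask('scene',SH['caliper'],.6057,.0703,1.592,.019,6,2.5,w).astype(np.uint8)
cv2.drawContours(up,cv2.findContours(m,0,2)[0],-1,(255,255,255),1)
cv2.imwrite('pics/k1.png',up)
```

```text
[0.60537879 0.06767052 0.07172342] (array([ 2.7,  0.4, 45.7]), np.float64(-0.004))
```

View pics/k1.png

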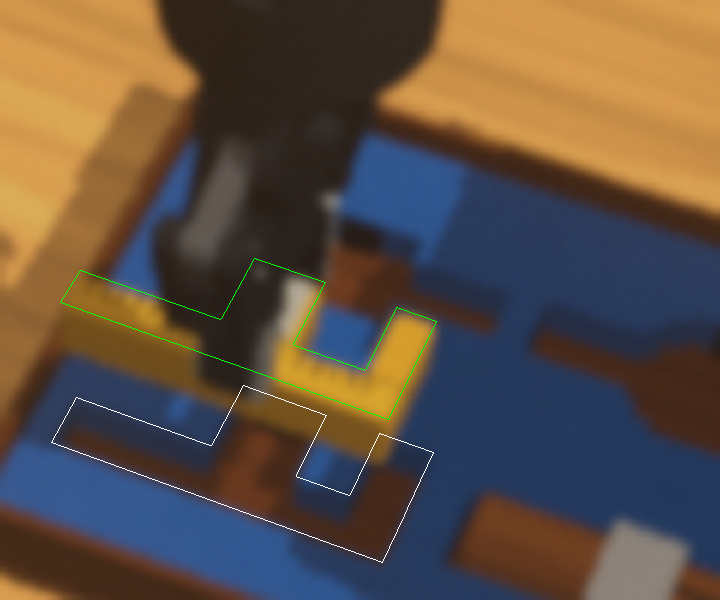

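Call:
play_rows --deltas "0.2 2.5 0.5 20 0;0.2 2.5 0.5 34 0;0.2 2.5 0.5 38 0;0.2 2.5 0.5 42 0;0.2 2.5 0.5 45 0;0.2 2.5 0.5 45 0"

```text
clock: 25.88
tool_pos: [0.6061, 0.0719, 0.0268]
ee_rot: [0.7, 0.714, 0.0, 0.0]
contact_force: [-0.2, 1.0, -1.5]
gripper_width: 0.038
gripper_force: 61.7
```

Entered freely. Further down, gently, then release and push with closed fingers.

Call:
play_rows --deltas "0.2 0 0 1.5 0;0.2 0 0 3 0;0.2 0 0 4 0;0.2 0 0 4 0"

```text
clock: 26.38
tool_pos: [0.6062, 0.0719, 0.0231]
ee_rot: [0.7, 0.714, 0.0, 0.0]
contact_force: [-1.5, 0.3, 4.0]
gripper_width: 0.0378
gripper_force: 62.3
```

Call:
play_rows --deltas "0.65 0 0 0 0;0.65 0 0 0 0;0.65 0 0 -20 0;0.65 0 0 -40 0;0 0 0 -40 0;0 0 0 -40 0;0 0 0 -40 0;0 0 0 -20 0;0 0 0 -9 0;0 0 0 -9 0"

```text
clock: 27.62
tool_pos: [0.6048, 0.0717, 0.03]
ee_rot: [0.7, 0.714, -0.001, -0.001]
contact_force: [-0.6, -0.7, -0.2]
gripper_width: 0.0002
gripper_force: 0.0
```

Call:
play_rows --deltas "0 0 0 2 0;0 0 0 3 0;0 0 0 4 0;0 0 0 5 0;0 0 0 5.5 0;0 0 0 5.5 0"

```text
clock: 28.38
tool_pos: [0.6063, 0.0718, 0.0267]
ee_rot: [0.7, 0.714, 0.0, 0.0]
contact_force: [-1.2, -0.0, 1.6]
gripper_width: 0.0002
gripper_force: 1.4
```

Call:
play_rows --deltas "0 0 0 1 0;0 0 0 2 0;0 0 0 3 0;0 0 0 3 0"

```text
clock: 28.88
tool_pos: [0.6059, 0.0718, 0.026]
ee_rot: [0.7, 0.714, 0.001, -0.001]
contact_force: [-6.8, 0.8, 24.2]
gripper_width: 0.0003
gripper_force: 12.0
```

Call:
play_rows --deltas "0 0 0 -60 0;0.4 0 0 -120 0;0.6 0 0 -120 0;0.6 0 0 -120 0"

```text
clock: 29.38
tool_pos: [0.6055, 0.0725, 0.143]
ee_rot: [0.7, 0.715, -0.0, -0.001]
contact_force: [0.5, 0.6, -0.2]
gripper_width: 0.0509
gripper_force: 0.0
```

Run:
```python
from fit import *
im=snap('top','t3')[:,:,::-1]
def pl(u): h=cv2.cvtColor(u,cv2.COLOR_BGR2HSV).astype(int); return (h[...,1]<85)|(h[...,0]<8)|(h[...,0]>170)
SH['pliers']=[B(-14,18,-17,17),B(0,50,-7,7),B(-52,0,-17,-6),B(-52,0,6,17)]
print(fit('top','pliers',pl,.6148,-.3,1.01,(.02,),0,im,.08))
s=read_state();print(s['tool_pos'],plan(.6148,-.3003,.145,1.01-np.pi/2))
```

```text
(array([ 0.6145, -0.3005,  1.0148]), np.float64(0.095))
[0.60499885 0.07242395 0.14213564] (array([-372.8,    1.8,   -3. ]), np.float64(0.582))
```

Call:
play_rows --deltas "0.6 -373 2 -5 0.58;0.6 -373 2 -5 0.58;0.6 -373 2 -5 0.58;0.6 -373 2 -5 0.58;0.6 -373 2 -5 0.58;0.6 -373 2 -5 0.58;0.6 -373 2 -5 0.58;0.6 -373 2 30 0.58;0.6 -373 2 30 0.58;0.6 -373 2 30 0.58"

```text
clock: 30.68
tool_pos: [0.6159, -0.3004, 0.1131]
ee_rot: [0.875, 0.485, -0.0, -0.0]
contact_force: [-0.6, 0.0, 0.9]
gripper_width: 0.0514
gripper_force: 0.0
```

Run:
```python
from h import *
s=read_state();print(s['tool_pos'],s['gripper_width'],plan(.6147,-.3003,.011,1.012-np.pi/2))
im=snap('scene','m')[:,:,::-1]
w=(110,190,230,290); up=np.ascontiguousarray(cv2.resize(im[w[1]:w[3],w[0]:w[2]],None,fx=6,fy=6,interpolation=2))
m=mask('scene',SH['pliers'],.6147,-.3003,1.012,.02,6,0,w).astype(np.uint8)
cv2.drawContours(up,cv2.findContours(m,0,2)[0],-1,(0,255,0),1)
cv2.imwrite('pics/m1.png',up)
```

```text
[ 0.61589739 -0.300366    0.1131376 ] 0.0513768518393131 (array([ -0.5,  -1. , 102.1]), np.float64(0.001))
```

View pics/m1.png

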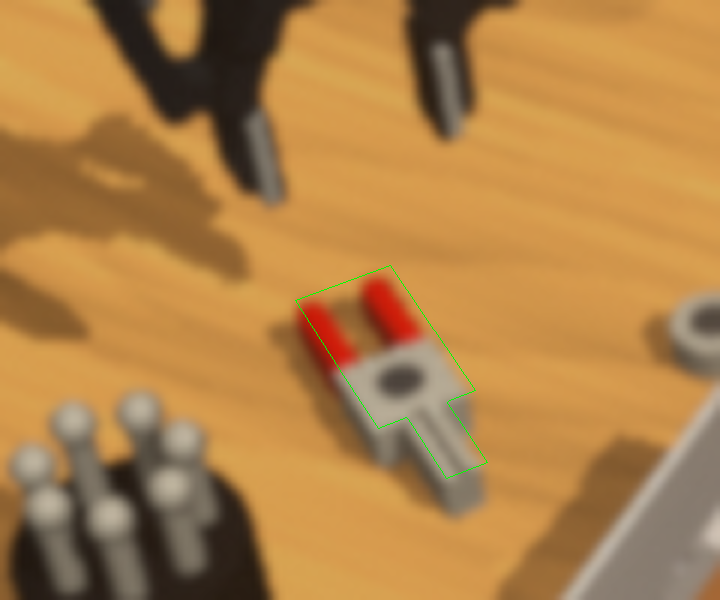

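Call:
play_rows --deltas "0.6 -0.5 -1 50 0;0.6 -0.5 -1 85 0;0.6 -0.5 -1 100 0;0.6 -0.5 -1 103 0;0.6 -0.5 -1 103 0;0.2 -0.5 -1 103 0;0.2 -0.5 -1 103 0;0.2 -0.5 -1 103 0;0.2 -0.5 -1 103 0;0.2 -0.5 -1 103 0"

```text
clock: 31.98
tool_pos: [0.6157, -0.3016, 0.0122]
ee_rot: [0.875, 0.485, 0.001, 0.001]
contact_force: [-0.4, 1.4, 5.8]
gripper_width: 0.0319
gripper_force: 60.2
```

Call:
play_rows --deltas "0.2 0 0 -60 0;0.2 0 0 -120 0;0.2 0 0 -120 0;0.2 0 0 -120 0"

```text
clock: 32.48
tool_pos: [0.6145, -0.3, 0.1299]
ee_rot: [0.875, 0.485, 0.0, -0.001]
contact_force: [-0.3, -0.1, -2.1]
gripper_width: 0.032
gripper_force: 60.4
```

Run:
```python
from h import *
print(plan(.5216,.0643,.13,.022))
```

```text
(array([ 259.6, -271.9,    0.5]), np.float64(-0.581))
```

Call:
play_rows --deltas "0.2 260 -272 0 -0.58;0.2 260 -272 0 -0.58;0.2 260 -272 0 -0.58;0.2 260 -272 0 -0.58;0.2 260 -272 0 -0.58;0.2 260 -272 0 -0.58;0.2 260 -272 0 -0.58;0.2 260 -272 55 -0.58;0.2 260 -272 55 -0.58;0.2 260 -272 55 -0.58"

```text
clock: 33.72
tool_pos: [0.5221, 0.0625, 0.0756]
ee_rot: [0.7, 0.714, -0.001, 0.0]
contact_force: [1.0, -0.1, -0.5]
gripper_width: 0.0318
gripper_force: 60.5
```

Run:
```python
from h import *
s=read_state();print(s['tool_pos'],plan(.5216,.0643,.026,.022))
im=snap('scene','n')[:,:,::-1]
t=s['tool_pos']
w=(310,210,430,310); up=np.ascontiguousarray(cv2.resize(im[w[1]:w[3],w[0]:w[2]],None,fx=6,fy=6,interpolation=2))
M=R.from_quat(s['ee_rot']).as_matrix(); yaw=np.arctan2(M[1,1],M[0,1])+np.pi/2
m=mask('scene',SH['pliers'],t[0],t[1],yaw,t[2]+.0075,6,0,w).astype(np.uint8)
cv2.drawContours(up,cv2.findContours(m,0,2)[0],-1,(0,255,0),1)
m=mask('scene',SH['pliers'],.5216,.0643,1.592,.019,6,2.5,w).astype(np.uint8)
cv2.drawContours(up,cv2.findContours(m,0,2)[0],-1,(255,255,255),1)
cv2.imwrite('pics/n1.png',up)
```

```text
[0.52213251 0.06247106 0.07564514] (array([ 1.9, -0.5, 49.6]), np.float64(-0.003))
```

View pics/n1.png

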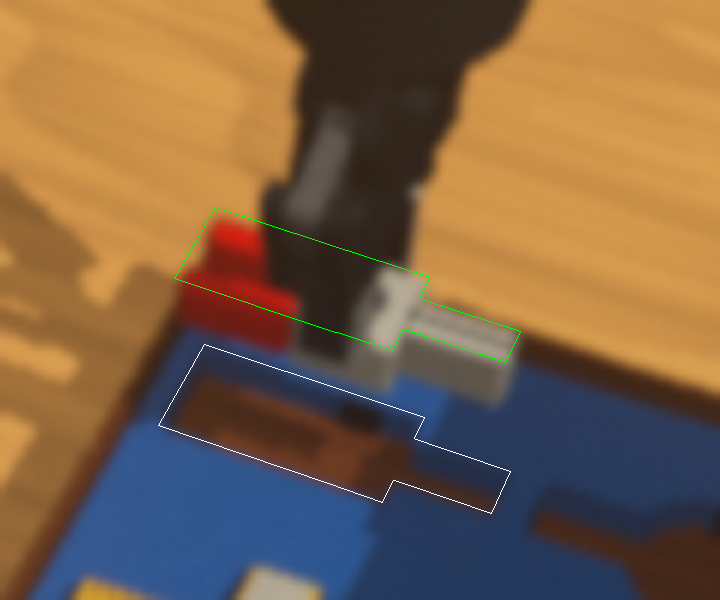

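Held pliers match the predicted outline; lower it in.

Call:
play_rows --deltas "0.2 1.5 -0.5 20 0;0.2 1.5 -0.5 38 0;0.2 1.5 -0.5 42 0;0.2 1.5 -0.5 46 0;0.2 1.5 -0.5 49 0;0.2 1.5 -0.5 49 0"

```text
clock: 34.52
tool_pos: [0.5217, 0.0653, 0.0266]
ee_rot: [0.7, 0.714, 0.0, 0.0]
contact_force: [0.5, -0.4, -1.7]
gripper_width: 0.032
gripper_force: 60.5
```

Call:
play_rows --deltas "0.2 0 0 1.5 0;0.2 0 0 3 0;0.2 0 0 4.5 0;0.2 0 0 4.5 0"

```text
clock: 35.02
tool_pos: [0.5218, 0.0652, 0.022]
ee_rot: [0.7, 0.714, 0.0, 0.0]
contact_force: [0.3, -1.2, 2.8]
gripper_width: 0.032
gripper_force: 61.0
```

Call:
play_rows --deltas "0.6 0 0 0 0;0.6 0 0 0 0;0.6 0 0 -20 0;0.6 0 0 -40 0;0 0 0 -40 0;0 0 0 -40 0;0 0 0 -40 0;0 0 0 -20 0;0 0 0 -9 0;0 0 0 -9 0"

```text
clock: 36.28
tool_pos: [0.5208, 0.0651, 0.0299]
ee_rot: [0.7, 0.714, -0.001, -0.001]
contact_force: [-0.6, -0.1, -0.1]
gripper_width: 0.0002
gripper_force: 0.0
```

Call:
play_rows --deltas "0 0 0 2 0;0 0 0 3.5 0;0 0 0 5 0;0 0 0 6 0;0 0 0 7 0;0 0 0 7 0"

```text
clock: 37.02
tool_pos: [0.5219, 0.0654, 0.026]
ee_rot: [0.7, 0.714, 0.001, -0.0]
contact_force: [-5.1, 0.1, 21.5]
gripper_width: -0.0
gripper_force: 11.2
```

Call:
play_rows --deltas "0 0 0 -60 0;0 0 0 -120 0;0 0 0 -180 0;0 0 0 -240 0;0 0 0 -300 0;0 0 0 -360 0;0 0 0 -374 0;0 60 10 -374 0;0 120 20 -374 0;0 120 20 -374 0"

```text
clock: 38.28
tool_pos: [0.538, 0.1925, 0.3952]
ee_rot: [0.696, 0.718, -0.001, -0.002]
contact_force: [-1.2, -0.6, -0.4]
gripper_width: 0.0001
gripper_force: 0.0
```

Run:
```python
from h import *
s=read_state();print(s['tool_pos'],s['joint_positions'].round(2),plan(.555,.425,.40,.022))
im=snap('scene');b=snap('top','t4')
a=cv2.resize(im[190:400,290:570],(560,420));b=cv2.resize(b[180:310,170:450],(560,260))
cv2.imwrite('pics/o.png',np.vstack([a,b])[:600,:,::-1]) if 0 else cv2.imwrite('pics/o.png',cv2.resize(np.vstack([a,b]),(490,595))[:,:,::-1])
```

```text
[0.53800713 0.192473   0.39516164] [-0.94  0.5   0.92  1.5  -0.4   1.34  0.04] (array([231.9,  24.2,  -4.7]), np.float64(0.009))
```

View pics/o.png

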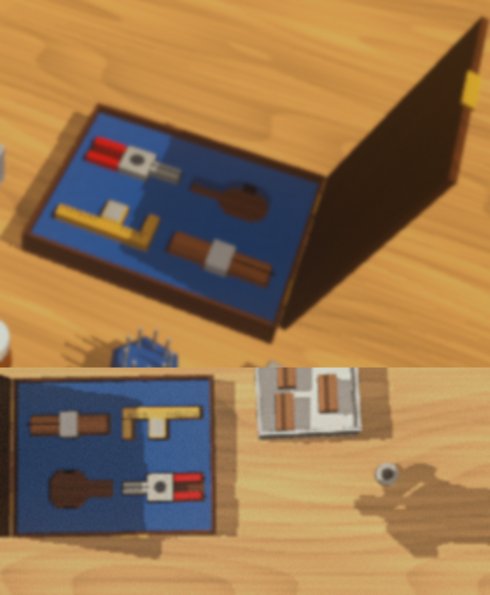

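Call:
play_rows --deltas "0 60 6 -5 0;0 120 12 -5 0;0 180 18 -5 0;0 232 24 -5 0;0 232 24 -5 0;0 232 24 -5 0"

```text
clock: 39.12
tool_pos: [0.5589, 0.4155, 0.4025]
ee_rot: [0.701, 0.713, -0.001, 0.001]
contact_force: [0.2, -0.1, 1.1]
gripper_width: -0.0001
gripper_force: 0.0
```

Run:
```python
from h import *
s=read_state();print(s['tool_pos'],s['joint_positions'].round(2),plan(.555,.425,.235,.022))
```

```text
[0.55891744 0.41552925 0.4025134 ] [-1.06  0.72  0.87  1.1  -0.52  1.54 -0.29] (array([  9.9,  -3.7, 167.5]), np.float64(-0.004))
```

Call:
play_rows --deltas "0 5 -4 60 0;0 5 -4 120 0;0 5 -4 167 0;0 -20 -4 167 0;0 -50 -4 167 0;0 -80 -4 167 0;0 -100 -4 167 0;0 -120 -4 167 0;0 -140 -4 167 0;0 -140 -4 167 0"

```text
clock: 40.38
tool_pos: [0.5571, 0.2746, 0.2359]
ee_rot: [0.701, 0.713, -0.001, 0.0]
contact_force: [-0.7, 0.5, -0.0]
gripper_width: -0.0001
gripper_force: 0.0
```

Run:
```python
from h import *
s=read_state();print(s['tool_pos'],s['joint_positions'].round(2))
snap('scene','q'); im=cv2.imread('pics/q.png')[100:400,260:640]; cv2.imwrite('pics/q1.png',cv2.resize(im,None,fx=2,fy=2))
```

```text
[0.5570907  0.27461326 0.23589873] [-0.97  0.71  0.82  1.61 -0.57  1.08  0.03]
```

View pics/q1.png

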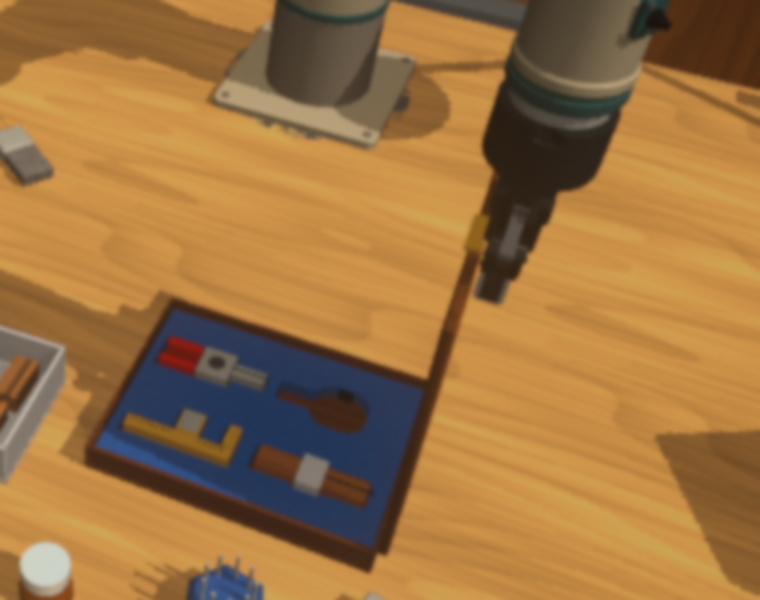

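Call:
play_rows --deltas "0 -26 0 0 0;0 -52 0 1 0;0 -78 0 9 0;0 -104 0 20 0;0 -127 0 35 0;0 -149 0 52 0;0 -167 0 72 0;0 -184 0 94 0;0 -196 0 118 0;0 -207 0 144 0"

```text
clock: 41.68
tool_pos: [0.5617, 0.0712, 0.0908]
ee_rot: [0.699, 0.715, -0.0, 0.0]
contact_force: [0.2, 1.1, 1.0]
gripper_width: -0.0001
gripper_force: 0.4
```

Call:
play_rows --deltas "0 -4 0 20 0;0 -8 0 36 0;0 -9 0 46 0;0 -9 0 52 0;0 -9 0 55 0;0 -9 0 55 0"

```text
clock: 42.42
tool_pos: [0.5616, 0.0623, 0.038]
ee_rot: [0.7, 0.715, 0.0, -0.0]
contact_force: [-2.6, 0.3, 7.7]
gripper_width: 0.0002
gripper_force: 4.2
```

Call:
play_rows --deltas "0 0 0 1 0;0 0 0 1.5 0;0 0 0 1.5 0;0 0 0 -30 0;0 0 0 -90 0;0 0 0 -150 0;0 -60 0 -150 0;0 -120 0 -150 0;0 -120 0 -150 0;0 -120 0 -150 0"

```text
clock: 43.68
tool_pos: [0.5641, -0.0573, 0.1869]
ee_rot: [0.7, 0.714, 0.0, -0.0]
contact_force: [1.3, 1.7, 0.6]
gripper_width: -0.0
gripper_force: 0.0
```

Run:
```python
from h import *
im=snap('scene');cv2.imwrite('pics/z.png',im[180:420,160:540][:,:,::-1])
s=read_state();print(s['tool_pos'],s['contact_force'],s['clock'])
```

```text
[ 0.56421323 -0.05631877  0.18673418] [ 0.3562864   0.20553273 -0.31249283] 43.725
```

View pics/z.png

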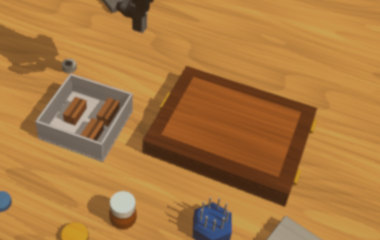

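The lid lies flat on the rim, all three offcuts sit in the tray, and the arm is clear.

```bash
python3 -c "
from cell import hand_in
print(hand_in())"
```

```text
the job is handed in; nothing more can be done
None
```

The job is handed in: all three offcuts are in the scrap tray, the pliers, caliper and ring clamp are pressed home (no gauge was on the bench), and the lid is closed; the hand-in returned no verdict.

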